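# Pin the mobile's swivel at the changing station

## Task

Lock the swivel of the toy mobile: take the steel pin from its wooden keeper, stand it in the hole of the swivel plate, and slowly turn the plate counter-clockwise by its centre grip, feeling for the hidden hole below, until the pin drops through and its head sits flush on the plate. Be gentle: never press hard on the pin, and stop turning as soon as it catches instead of forcing the plate against it. Then let go of everything, and leave the cup, bath ring, comb and nail file where they lie.

Things in the scene. Friction and masses are not known exactly. Their poses are not given: they have to be found in the camera images.
- swivel_base: Round dark steel swivel base, 168 mm across, 26 mm high, fixed. Origin: centre of underside, on the swivel axis. In it, hidden under the plate, is a fixed steel disc, flat top at z = 26 mm, with one 11.5 mm hole 48 mm from the axis, 23 mm deep. Where round the axis that hole lies is not measured and varies: at a swivel_plate joint value between 0.10 and 0.65 rad.
- swivel_plate (a joint): Angle of the square aluminium plate on the base (rad, positive = counter-clockwise from above; 0 = plate x along base x; stops at +-1.1). Plate 134 x 134 x 14 mm, underside 27, top 41 mm above the work surface. Turns freely (drag 0.04 N m, no spring), stays where left. Starts at -0.80 to -0.30: 0.4 to 1.45 rad counter-clockwise to the hidden hole.
- plate_hole (a point): Centre of the plate's only hole, at its top face: 11.5 mm through hole, chamfered, 48 mm from the axis along the plate's x; its yaw is the plate's. A pin put in stands loosely on the hidden disc, 20 mm short of home, and goes round with the plate; over the hidden hole it drops by its own weight if turned below 0.3 rad/s; then the plate is blocked but for about 0.06 rad of play.
- plate_grip (a point): Point on the swivel axis, 69 mm above the work surface, in the plate's centre grip: an upright light wooden bar 36 mm long (along plate x, towards the hole), 16 mm thick (along plate y), from the plate's top (41 mm) up to 79 mm. Grip its thickness from above to turn the plate. A torsion spring (3 N m/rad, at most 0.3 rad either way) joins it to the plate: a blocked plate is felt as rising torque.
- pin: Steel pin, about 80 g, at first upright in the keeper: shank 10 mm across, 34 mm long, chamfered foot, below a round head 18 mm across, 30 mm tall. Origin: centre of the foot's end; z towards the head. Foot height above the work surface: 10 mm in the keeper, 26 mm standing in the plate on the hidden disc, 7 mm fully home with the head on the plate.
- keeper: Light wooden keeper block that holds the pin, 70 x 70 x 30 mm, fixed to the top; it may be left or right of the swivel. Origin: centre of its underside. Its hole in the middle of the top is 12 mm across and 20 mm deep.
- cup: White ceramic cup with snap lid, 78 mm across, 100 mm tall. Origin: centre of its underside. A bystander.
- bath_ring: Dark silicone bath ring toy, 90 mm across, 20 mm high. Origin: centre of its underside. A bystander.
- comb: Yellow plastic comb, 150 x 38 x 5 mm, lying flat; x along its length. A bystander.
- nail_file: Steel nail file with a white handle, 150 x 15 x 6 mm, lying flat; x along its length. A bystander.
There are look-alikes about, which are no part of the job. What is meant by the pin is not purple, and is the smaller of those in its own colour.

How it is judged:
By the outcome, as a careful person would: the job done as asked, in the order asked, and still so for the second after the job is handed in, with the robot touching nothing.
It also fails if it takes over 67 s, if anything falls off the work surface, if the arm or the gripper's body presses on something with over 40 N, if the wrist force passes 120 N, or if a joint passes its speed limit or range.

## Robot

A 6-joint arm with a two-finger parallel gripper is mounted at the origin on the work surface. World frame = base frame: x ahead of the robot, y to its left, z up, the work surface at z = 0. Lengths are in m, angles in rad, forces in N, time in s.
With the tool pointing down it reaches from about 0.425 to 0.95 m from the base axis. Payload 3.5 kg.
Tool frame: the origin (TCP) lies between the finger pads; the fingertips stand 22 mm ahead of it and the grasp point (between the pads) lies 3 mm ahead of it (ctrl.nose_length is the z of the fingertips in the tool frame, in m); z points along the fingers, y is the line along which they close (so a half turn about z gives the same grasp; the last joint's range is limited). The gripper opens to 85 mm and grips with 20 to 120 N. Pads are 22 mm wide; open, the fingers measure 114 mm over their backs; the gripper's body (76 mm by 85 mm) begins 54 mm behind the grasp point. The pads swing forward as they close: fully open they stand 13 mm farther back than shut.
Start: joints at [-1.402, 0.286, 1.577, -0, 1.279, -0.15], TCP at [0.212, -0.641, 0.253] pointing down, gripper open.
Joint ranges: [-2.77, 2.77], [-0.9, 2.22], [0.21, 2.48], [-1.53, 4.67], [0.24, 2.81], [-2.84, 2.84]. Speed limits (rad/s): [2.79, 2.79, 3.14, 3.14, 3.14, 3.14].

## Interface

Orientations are given as a unit quaternion [x, y, z, w].
In Python, from plant import ctrl gives the robot as it stands. The module is installed in compiled form; this text tells all that it offers.
- The arm moves only by the tool send_rows, never from a script. Its argument "rows" is text: rows parted by semicolons, each of 7 numbers parted by spaces: the turn, a rotation vector about the tool's x, y, z in fractions of the full range, 1 being 360 degrees, then the shift along the tool's x, y, z in fractions of the full range, 1 being 600 mm, then the opening, from -1 (shut) to 1 (fully open). A call has 1 to 8 rows; each row is the pose to reach, as a shift and turn from the pose commanded when the call began, along the tool's axes at that moment; what a row does not reach only later rows make up. A row lasts 1/8 s, in which the tool goes at most 62.5 mm and 10.7 degrees, less where a joint would pass 70% of its speed; a pose out of reach is approached as far as the arm can. No shift or turn number may pass 1 either way. A call with a gripper value outside its range is refused whole. The fingers move at their own pace and stop on an object; "grip_force" is the grip in N (left out, the last holds). Time passes only in rows, so rows that repeat a pose let the fingers close. It gives the time, the measured TCP pose, the force, the opening and the grip force at its end, in the units of the state.
- ctrl.get_state(): the state, without advancing time (a new reading comes with each control period).
- ctrl.read_camera(name): name is "scene" or "top" or "wrist"; returns a dict with "color" (420x560x3 uint8, red, green, blue), "fx", "fy", "cx", "cy" (pixels), "extrinsics" (4x4, takes a point from world to camera coordinates). Camera axes: x right, y down, z forward; pixel columns grow to the right and rows downward; lengths in m; the calibration is good to about 2 mm. A picture is of the moment at which its call begins. There is no depth.
- ctrl.sign_off(): hands the job in; it is judged then, once.
Trained networks look in a picture, given as the dict that the camera call returned (one of the last four; its "shot" number tells which), for a name from the list of things; names that differ only in an ending like _2 or _b are one class to them, and where a whole thing is asked for, a point or a joint stands for the part that bears it (a point fixed in the world has none). Each returns a list of dicts, best first, with "p" (0 to 1); they miss things now and then, are a little off and sometimes report something else, mostly with a low value. They report only what shows in the picture. A call takes as long as a camera call. They do not tell look-alikes from the thing itself.
- ctrl.look_for(picture, target): "position" ([x, y, z] in m, in the coordinates of the camera as it stood for that picture, good to about 4 mm: the middle of the surface that is visible of it).
The state is a dict: "time": time; "qpos": joint angles; "dq": joint speeds; "joint_efforts": joint torques, N m; "eef_pos": TCP position; "tcp_rot": TCP orientation; "contact_force": force on the tool from outside, world axes, zero at the start; "wrist_torque": the same for the moment, N m; "opening": opening from 0.0 (shut) to 1.0 (fully open); "finger_force": force on a finger pad.
Only numpy, scipy, OpenCV 4.12 (cv2) and the standard library are available. Lean on these libraries where they do the work, as an engineer would, in place of code of your own. Each camera call takes 0.05 s, during which the arm holds its last target. There are 200 camera calls.

## Working session

There is one attempt and no reset: what is moved stays moved. The work goes in short steps, Python scripts to look and compute and a tool call to move; the robot and the scene stay as the last step left them, time stands still between calls to the robot, and variables do not carry over. Pictures are saved under pics/ and viewed, at most 10 in all, crops included, and the job is handed in when it is done.

Besides the shell and the picture viewer there is one more tool, called after ">>>" in YAML: its name, and indented under it one key for each argument. send_rows: Moves the arm, as the interface text tells. Its arguments: {"type":"object","properties":{"rows":{"type":"string"},"grip_force":{"type":"number"}},"required":["rows"]}

```bash
mkdir -p pics; cat > h.py <<'E'
import numpy as np, cv2
from plant import ctrl
from scipy.spatial.transform import Rotation as R
def snap(n,f):
    p=ctrl.read_camera(n); cv2.imwrite('pics/'+f,p['color'][:,:,::-1]); return p
def w(p,c):
    E=np.array(p['extrinsics']); return E[:3,:3].T@(np.array(c)-E[:3,3])
def pix(p,x):
    E=np.array(p['extrinsics']); c=E[:3,:3]@np.array(x)+E[:3,3]; return np.array([p['fx']*c[0]/c[2]+p['cx'],p['fy']*c[1]/c[2]+p['cy']])
def ray(p,u,v,z):
    E=np.array(p['extrinsics']); d=E[:3,:3].T@np.array([(u-p['cx'])/p['fx'],(v-p['cy'])/p['fy'],1]); o=-E[:3,:3].T@E[:3,3]
    return o+d*(z-o[2])/d[2]
E
python3 - <<'E'
from h import *
s=ctrl.get_state(); print(s)
for n in ('top','scene'):
    p=snap(n,n+'1.png')
    for t in ('pin','keeper','plate_hole','plate_grip','swivel_base','cup','bath_ring','comb','nail_file'):
        for d in ctrl.look_for(p,t)[:4]:
            x=w(p,d['position']); print(n,t,round(d['p'],2),x.round(3),pix(p,x).round())
E
```

```text
{'time': 0.0, 'qpos': array([-1.40199395e+00,  2.87193155e-01,  1.57819910e+00, -1.73778631e-05,
        1.27860804e+00, -1.49994027e-01]), 'dq': array([-0.00068562, -0.00034646,  0.00015894, -0.00134579, -0.00112949,
       -0.0011338 ]), 'joint_efforts': array([-5.30910675e-04, -4.05985022e+01, -2.92623639e+01, -1.85881718e-04,
        5.94663681e-03, -9.82505064e-07]), 'eef_pos': array([ 0.21148457, -0.64036464,  0.25191683]), 'tcp_rot': array([ 9.87321868e-01,  1.58726433e-01, -1.96380796e-05, -1.20369277e-03]), 'contact_force': array([-0.40081166, -0.29918935,  0.4708302 ]), 'wrist_torque': array([0.02265111, 0.00652303, 0.03194164]), 'finger_force': 0.0, 'opening': 1.0017703004667384}
top pin 0.62 [0.491 0.382 0.06 ] [142. 239.]
top pin 0.54 [0.485 0.213 0.083] [209. 241.]
top keeper 0.63 [0.49  0.296 0.033] [179. 242.]
top plate_hole 0.93 [ 0.618 -0.046  0.039] [314. 193.]
top plate_grip 0.86 [ 0.62  -0.044  0.042] [313. 192.]
top swivel_base 0.81 [ 0.618 -0.049  0.039] [315. 193.]
top swivel_base 0.33 [ 0.461 -0.286  0.087] [415. 252.]
top cup 0.95 [ 0.462 -0.28   0.085] [412. 252.]
top bath_ring 0.92 [ 0.673 -0.305  0.02 ] [411. 176.]
top comb 0.89 [0.7   0.303 0.011] [182. 165.]
top nail_file 0.7 [ 0.43  -0.062  0.003] [320. 268.]
top nail_file 0.3 [0.489 0.298 0.03 ] [179. 242.]
scene pin 0.54 [0.494 0.217 0.071] [358. 249.]
scene pin 0.5 [0.496 0.383 0.056] [414. 317.]
scene plate_hole 0.88 [ 0.635 -0.037  0.045] [235. 205.]
scene plate_grip 0.83 [ 0.632 -0.037  0.041] [237. 206.]
scene swivel_base 0.7 [ 0.641 -0.028  0.041] [235. 210.]
scene cup 0.67 [0.501 0.309 0.031] [382. 295.]
scene cup 0.64 [ 0.473 -0.265  0.077] [245. 114.]
scene cup 0.25 [ 0.631 -0.037  0.04 ] [237. 206.]
scene bath_ring 0.8 [ 0.68  -0.298  0.016] [171. 155.]
scene comb 0.93 [0.708 0.301 0.005] [292. 354.]
scene nail_file 0.49 [ 0.438 -0.064  0.001] [300. 177.]
```

View pics/top1.png

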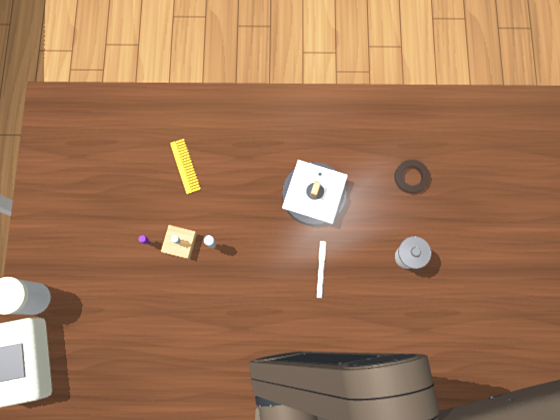

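View pics/scene1.png

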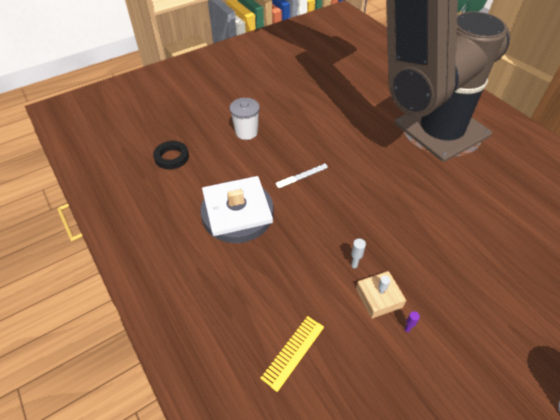

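Top view: the purple pin-like thing is at (142,239), a grey pin in the keeper at (175,239), and a larger grey one standing free at (210,242). The plate hole is near (320,174) and the grip near (315,190). By the description, the pin is the grey one in the keeper. I'll check that in a close crop.

```bash
python3 - <<'E'
from h import *
t=cv2.imread('pics/top1.png'); s=cv2.imread('pics/scene1.png')
a=cv2.resize(t[215:265,125:225],(800,400),interpolation=3)[:300]
a=np.hstack([cv2.resize(t[215:265,130:225],(400,210),interpolation=3),cv2.resize(t[155:230,275:355],(400,375),interpolation=3)[:210]*0])
A=cv2.resize(s[225:345,330:440],(390,425),interpolation=3)
B=cv2.resize(t[155:230,275:355],(400,375),interpolation=3); C=cv2.resize(t[215:265,130:225],(400,210),interpolation=3)
o=np.zeros((590,800,3),np.uint8); o[:425,:390]=A; o[:375,400:]=B; o[378:588,400:]=C
cv2.imwrite('pics/crop1.png',o)
E
```

```text
(no output)
```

View pics/crop1.png

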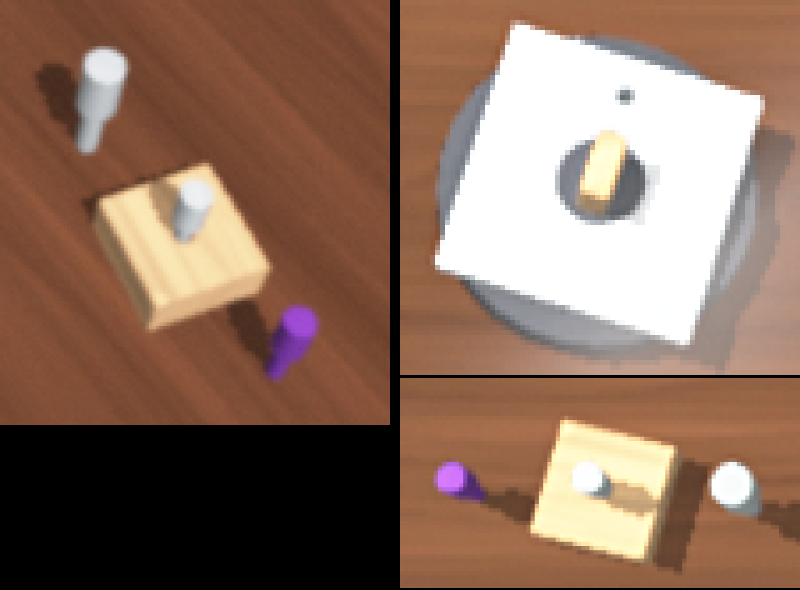

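The crop confirms it: the keeper's grey pin is clearly smaller than the free grey one, and the third is purple. Next I'll measure the positions.

```bash
cat >> h.py <<'E'
def blob(p,m,z,c):
    """rect of the mask component containing/nearest pixel c, projected on height z"""
    cs,_=cv2.findContours(m.astype(np.uint8),cv2.RETR_EXTERNAL,cv2.CHAIN_APPROX_NONE)
    cs=[k for k in cs if cv2.contourArea(k)>20]
    k=min(cs,key=lambda k:abs(cv2.pointPolygonTest(k,tuple(map(float,c)),True)) if cv2.pointPolygonTest(k,tuple(map(float,c)),True)<0 else 0)
    P=np.array([ray(p,u,v,z)[:2] for u,v in k[:,0]]); return cv2.minAreaRect((P*1000).astype(np.float32)),k
E
python3 - <<'E'
from h import *
p=ctrl.read_camera('top'); c=p['color']; hsv=cv2.cvtColor(c,cv2.COLOR_RGB2HSV)
H,S,V=[hsv[:,:,i].astype(int) for i in range(3)]
r,k=blob(p,(S<40)&(V>200),.041,(330,200)); print('plate',r)
r,k=blob(p,(H>12)&(H<30)&(V>170)&(S>60)|((S<90)&(V>150)),.030,(180,250)); print('keeper',r)
m=(S<60)&(V>120); m[:215]=0;m[265:]=0;m[:,:165]=0;m[:,190:]=0
ys,xs=np.nonzero(m); print('pin px',xs.mean(),ys.mean(),len(xs)); print(ray(p,xs.mean(),ys.mean(),.07), ray(p,175.5,239.2,.074))
m=(V<150); m[:165]=0;m[180:]=0;m[:,312:]&=True; m[:,:310]=0;m[:,332:]=0
ys,xs=np.nonzero(m); print('hole',xs.mean(),ys.mean(),len(xs), ray(p,xs.mean(),ys.mean(),.039))
E
```

```text
plate ((624.5919799804688, -47.708099365234375), (136.5546112060547, 138.06387329101562), 72.44715118408203)
keeper ((493.129150390625, 300.3261413574219), (73.07124328613281, 74.16606140136719), 76.99565124511719)
pin px 176.41564792176038 242.77750611246944 409
[0.48211202 0.2949405  0.07      ] [0.4903436  0.29678943 0.074     ]
hole 325.84375 167.0 32 [ 0.68955982 -0.07754389  0.039     ]
```

```bash
cat >> h.py <<'E'
def plan(pos,yaw):
    """turn (deg) and shift (mm) in tool axes to put TCP at pos, pointing down, tool y at yaw deg"""
    s=ctrl.get_state(); q=R.from_quat(s['tcp_rot'])
    y=np.radians(yaw); Y=np.array([np.cos(y),np.sin(y),0]); Z=np.array([0,0,-1.]); T=R.from_matrix(np.c_[np.cross(Y,Z),Y,Z])
    cy=q.as_matrix()[:,1]
    print('yaw now',round(np.degrees(np.arctan2(cy[1],cy[0])),2),'pos',s['eef_pos'].round(4),'| turn',np.degrees((q.inv()*T).as_rotvec()).round(2),'shift',(q.inv().apply(np.array(pos)-s['eef_pos'])*1000).round(1))
E
python3 - <<'E'
from h import *
plan([.59,-.05,.28],-60)
p=ctrl.read_camera('top'); print(ray(p,320,174,.041))
w_=ctrl.read_camera('wrist'); E=np.array(w_['extrinsics']); s=ctrl.get_state(); q=R.from_quat(s['tcp_rot'])
print('cam in tool', q.inv().apply(-E[:3,:3].T@E[:3,3]-s['eef_pos']).round(4), (q.as_matrix().T@E[:3,:3].T).round(3), w_['fx'])
E
```

```text
yaw now -71.73 pos [ 0.2116 -0.641   0.2533] | turn [ -0.    -0.   -11.73] shift [ 544.6 -442.6  -26.7]
[ 0.66983516 -0.06199602  0.041     ]
cam in tool [ 0.072  0.    -0.122] [[ 0.001 -0.959 -0.283]
 [ 1.     0.     0.   ]
 [-0.    -0.283  0.959]] 299.6405937821713
```

Careful with the scale: shifts go in shares of 600 mm and turns go in shares of 360 degrees. That gives: 545 mm / 600 = 0.9083, -443 mm / 600 = -0.7383, -12 degrees / 360 = -0.0333.

>>> send_rows:
  rows: "0 0 -0.0333 0.9083 -0.7383 -0.045 1;0 0 -0.0333 0.9083 -0.7383 -0.045 1;0 0 -0.0333 0.9083 -0.7383 -0.045 1;0 0 -0.0333 0.9083 -0.7383 -0.045 1;0 0 -0.0333 0.9083 -0.7383 -0.045 1;0 0 -0.0333 0.9083 -0.7383 -0.045 1;0 0 -0.0333 0.9083 -0.7383 -0.045 1;0 0 -0.0333 0.9083 -0.7383 -0.045 1"

```text
time: 2.15
eef_pos: [0.4818, -0.2184, 0.273]
tcp_rot: [0.965, 0.261, 0.0, 0.0]
contact_force: [2.0, -0.0, 0.4]
opening: 1.001
finger_force: 0.0
```

```bash
python3 - <<'E'
from h import *
plan([.58,-.05,.28],-60)
E
```

```text
yaw now -59.74 pos [ 0.4818 -0.2184  0.273 ] | turn [ 0.06 -0.03  0.26] shift [169.6 -96.   -7. ]
```

Converted, 170 mm / 600 = 0.2833, -96 mm / 600 = -0.16.

>>> send_rows:
  rows: "0 0 0 0.2833 -0.16 -0.0117 1;0 0 0 0.2833 -0.16 -0.0117 1;0 0 0 0.2833 -0.16 -0.0117 1;0 0 0 0.2833 -0.16 -0.0117 1;0 0 0 0.2833 -0.16 -0.0117 1"

```text
time: 2.78
eef_pos: [0.5794, -0.0513, 0.2794]
tcp_rot: [0.965, 0.262, -0.0, 0.0]
contact_force: [-0.6, -0.3, 0.9]
opening: 0.998
finger_force: 0.0
```

```bash
python3 - <<'E'
from h import *
p=snap('wrist','wr1.png'); np.save('wr1.npy',p,allow_pickle=True)
for t in ('plate_hole','plate_grip'):
    for d in ctrl.look_for(p,t)[:2]: print(t,d['p'],w(p,d['position']).round(4))
plan([.49,.298,.25],-20)
for x in ([.6245,-.0475,.041],[.67,-.062,.041]): print(pix(p,x))
E
```

```text
plate_hole 0.7 [ 0.6337 -0.0442  0.0441]
plate_grip 0.98 [ 0.6292 -0.0456  0.0422]
yaw now -59.84 pos [ 0.5789 -0.053   0.2794] | turn [-1.000e-02  3.000e-02 -3.984e+01] shift [  99.5 -348.1   29.3]
[292.09608812 144.55050631]
[323.33192582 116.38798624]
```

View pics/wr1.png

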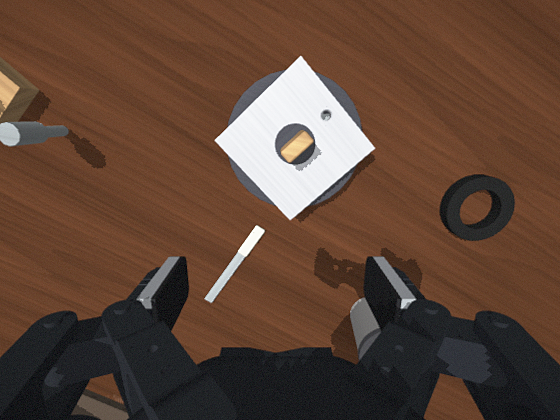

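The wrist view shows the plate with its hole at (326,115) and the grip bar at (297,146). The big free pin is at the left edge. Next move is over the keeper.

Converted, -348 mm / 600 = -0.58, 100 mm / 600 = 0.1667, -40 degrees / 360 = -0.1111.

>>> send_rows:
  rows: "0 0 -0.0278 0.1667 -0.58 0.025 1;0 0 -0.0556 0.1667 -0.58 0.025 1;0 0 -0.0833 0.1667 -0.58 0.025 1;0 0 -0.1111 0.1667 -0.58 0.025 1;0 0 -0.1111 0.1667 -0.58 0.025 1;0 0 -0.1111 0.1667 -0.58 0.025 0.5;0 0 -0.1111 0.1667 -0.58 0.025 0.5;0 0 -0.1111 0.1667 -0.58 0.025 0.5"

```text
time: 3.92
eef_pos: [0.4908, 0.2981, 0.2645]
tcp_rot: [0.818, 0.575, -0.0, 0.0]
contact_force: [1.0, 0.2, -0.2]
opening: 0.753
finger_force: 0.0
```

```bash
python3 - <<'E'
from h import *
p=np.load('wr1.npy',allow_pickle=True).item(); c=p['color']; hsv=cv2.cvtColor(c,cv2.COLOR_RGB2HSV)
S,V=hsv[:,:,1].astype(int),hsv[:,:,2].astype(int)
r,k=blob(p,(S<50)&(V>150),.041,(260,140)); print('plate',r)
g=cv2.cvtColor(c,cv2.COLOR_RGB2GRAY)[105:126,316:337]; m=g<150; ys,xs=np.nonzero(m); print('hole',xs.mean()+316,ys.mean()+105,len(xs)); h=ray(p,xs.mean()+316,ys.mean()+105,.041); print(h)
p=snap('wrist','wr2.png'); np.save('wr2.npy',p,allow_pickle=True)
print(pix(p,[.49,.297,.074]),pix(p,[.49,.297,.03])); plan([.49,.297,.16],-20)
E
```

```text
plate ((626.6754150390625, -49.68159484863281), (135.80189514160156, 135.38372802734375), 72.61874389648438)
hole 325.48387096774195 113.88709677419355 62
[ 0.6735669  -0.06263483  0.041     ]
[275.23151191 188.46547489] [275.23847956 180.13031072]
yaw now -19.86 pos [0.491  0.2977 0.2646] | turn [0.02 0.03 0.14] shift [ -1.   -0.8 104.6]
```

View pics/wr2.png

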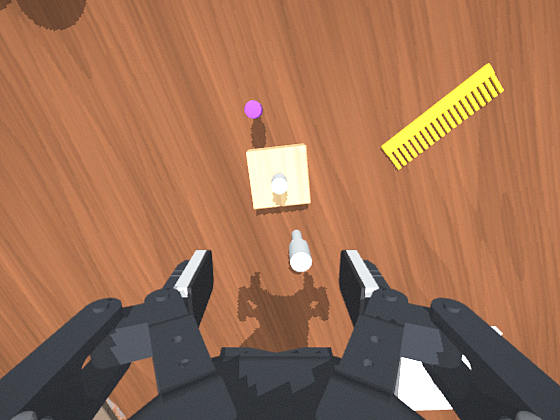

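Wrist view: pin head in the keeper near (279,186), larger grey look-alike at (300,258), purple at (253,109). The gripper's fingers straddle clear of all of them.

```bash
python3 - <<'E'
from h import *
p=np.load('wr2.npy',allow_pickle=True).item(); c=p['color']; hsv=cv2.cvtColor(c,cv2.COLOR_RGB2HSV)
S,V=hsv[:,:,1].astype(int),hsv[:,:,2].astype(int)
r,k=blob(p,((S>50)&(hsv[:,:,0]<30)&(V>170))|((S<50)&(V>150)),.030,(265,160)); print('keeper',r, cv2.boundingRect(k))
print(S[172:200:2,264:296:2]);print(V[172:200:2,264:296:2])
for uv in ((279.5,187),(279.5,185)): print(ray(p,*uv,.074))
E
```

```text
keeper ((496.2712707519531, 243.30255126953125), (494.7768859863281, 827.2055053710938), 68.02235412597656) (0, 0, 560, 384)
[[ 25  28  32  35  34  25  42  71  79  31  38  29  20  23  21  23]
 [ 25  28  35  33  38  44   9  14  12   4  34  32  19  23  20  21]
 [ 24  29  32  35  43  13  10   7  11   8   2  35  20  24  21  21]
 [ 24  28  30  28  27  11   0   0   0   0  14  49  18  25  23  21]
 [ 24  24  29  29  24   0   0   0   0   0   0  35  21  21  24  18]
 [ 24  27  30  31   2   0   0   0   0   0   0   5  24  21  24  18]
 [ 26  27  28  44   0   0   0   0   0   0   0   0  32  23  23  20]
 [ 23  27  29  34   1   0   0   0   0   0   0   0  26  20  24  19]
 [ 23  24  27  33   1   1   0   0   0   0   0   1  28  19  24  19]
 [ 23  24  28  28   5   0   0   0   0   0   0   6  25  20  22  20]
 [ 23  24  24  29  66   8   0   0   0   0  21 117  24  18  25  19]
 [ 23  23  27  27  80 104 100  49  60  93  98 105  21  18  21  20]
 [ 26  22  27  27  19  99 100 101  98  91  92  56  27  19  25  21]
 [ 30  24  23  25  60 100  95 100  99  92  89 107  26  19  24  22]]
[[255 255 255 255 255 255 255 255 25
[... 272 characters left out ...]
5 255 219 255 255 255 255]
 [255 255 255 255 255 255 255 255 255 255 255 255 255 255 255 255]
 [255 255 255 255 255 255 255 255 255 255 255 255 255 255 255 255]
 [255 255 255 255 255 255 255 255 255 255 255 255 255 255 255 255]
 [255 255 255 255 255 255 255 255 255 255 255 255 255 255 255 255]
 [255 255 255 255 255 255 255 255 255 255 255 255 255 255 255 255]
 [255 255 255 255 255 243 255 255 255 255 250 227 255 255 255 255]
 [255 255 255 255 254 234 232 238 246 237 244 230 255 255 255 255]
 [255 255 255 255 255 235 233 229 235 245 243 255 255 255 255 255]
 [255 255 255 255 255 235 233 230 230 246 243 231 255 255 255 255]]
[0.49483373 0.29696575 0.074     ]
[0.49556545 0.29902301 0.074     ]
```

```bash
python3 - <<'E'
from h import *
plan([.4945,.298,.13],-20)
E
```

```text
yaw now -19.86 pos [0.491  0.2977 0.2646] | turn [0.02 0.03 0.14] shift [  1.5   3.1 134.6]
```

Converted, 135 mm / 600 = 0.225, 3.1 mm / 600 = 0.0052.

>>> send_rows:
  rows: "0 0 0 0.0025 0.0052 0.1 0.5;0 0 0 0.0025 0.0052 0.2 0.5;0 0 0 0.0025 0.0052 0.225 0.5;0 0 0 0.0025 0.0052 0.225 0.5;0 0 0 0.0025 0.0052 0.225 0.5"

```text
time: 4.6
eef_pos: [0.496, 0.3001, 0.1328]
tcp_rot: [0.818, 0.575, 0.003, 0.001]
contact_force: [0.6, 0.4, 0.2]
opening: 0.751
finger_force: 0.0
```

```bash
python3 - <<'E'
from h import *
p=snap('wrist','wr3.png'); np.save('wr3.npy',p,allow_pickle=True)
print(pix(p,[.4945,.298,.074])); hsv=cv2.cvtColor(p['color'],cv2.COLOR_RGB2HSV)
S=hsv[:,:,1].astype(int); u,v=pix(p,[.4945,.298,.074]).astype(int)
m=(S<8).astype(np.uint8); n,l,st,ce=cv2.connectedComponentsWithStats(m)
i=l[v,u]; print(st[i],ce[i],ray(p,*ce[i],.074)); plan([.4945,.298,.065],-20)
E
```

```text
[274.35448853 237.156192  ]
[263 224  25  25 482] [274.61410788 236.21369295] [0.49488133 0.29856106 0.074     ]
yaw now -19.76 pos [0.4959 0.3003 0.1329] | turn [ 0.25 -0.22  0.24] shift [-2.9 -0.9 67.9]
```

View pics/wr3.png

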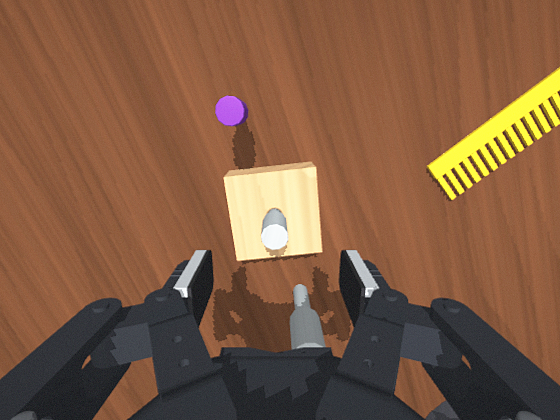

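The pin head is at (275,236), close to the predicted spot, giving (0.495, 0.2986). Descending and gripping gently.

Converted, 69 mm / 600 = 0.115, -2.2 mm / 600 = -0.0037, -0.2 degrees / 360 = -0.0006.

>>> send_rows:
  rows: "0.0006 -0.0006 0 -0.0037 -0.0012 0.0583 0.5;0.0006 -0.0006 0 -0.0037 -0.0012 0.1 0.5;0.0006 -0.0006 0 -0.0037 -0.0012 0.115 0.5;0.0006 -0.0006 0 -0.0037 -0.0012 0.115 0.5;0.0006 -0.0006 0 -0.0037 -0.0012 0.115 -1;0.0006 -0.0006 0 -0.0037 -0.0012 0.115 -1;0.0006 -0.0006 0 -0.0037 -0.0012 0.115 -1;0.0006 -0.0006 0 -0.0037 -0.0012 0.115 -1"
  grip_force: 25

```text
time: 5.65
eef_pos: [0.4931, 0.2981, 0.0615]
tcp_rot: [0.818, 0.575, -0.002, -0.0]
contact_force: [0.3, -0.1, 3.2]
opening: 0.201
finger_force: 24.8
```

Converted, -110 mm / 600 = -0.1833, -75 mm / 600 = -0.125.

>>> send_rows:
  rows: "0 0 0 0 0 -0.0167 -1;0 0 0 0 0 -0.0333 -1;0 0 0 0 0 -0.0583 -1;0 0 0 0 0 -0.125 -1;0 0 0 0 0 -0.1833 -1;0 0 0 0 0 -0.1833 -1"

```text
time: 6.4
eef_pos: [0.4947, 0.2991, 0.1752]
tcp_rot: [0.818, 0.576, 0.001, 0.0]
contact_force: [-0.6, 0.6, -0.1]
opening: 0.204
finger_force: 24.7
```

```bash
python3 - <<'E'
from h import *
s=ctrl.get_state(); print(s['contact_force'],s['opening'],s['finger_force'])
p=snap('wrist','wr4.png'); np.save('wr4.npy',p,allow_pickle=True)
plan([.672,-.0625,.15],-107.5)
E
```

```text
[-0.58280994  0.60551011 -0.06743229] 0.20412590305362666 24.708878695964813
yaw now -19.73 pos [0.4933 0.2985 0.1725] | turn [-0.    0.13 87.77] shift [-279.5  290.1   22.5]
```

View pics/wr4.png

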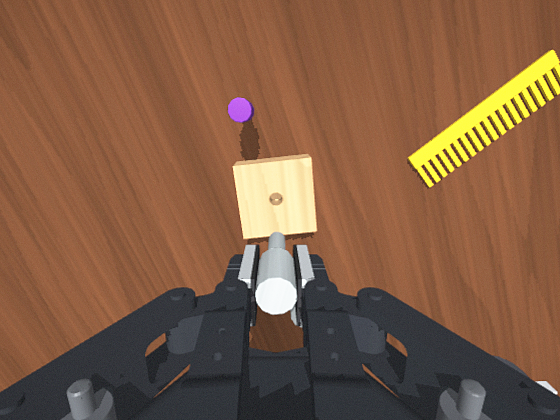

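The pin is held upright (head at (276,295), foot near (276,240)), and the empty keeper hole shows at (276,198). Carrying it to the plate now, turning on the way.

Converted, 290 mm / 600 = 0.4833, -280 mm / 600 = -0.4667, 80 degrees / 360 = 0.2222.

>>> send_rows:
  rows: "0 0 0.0278 -0.0667 0.0667 0 -1;0 0 0.0556 -0.1333 0.1333 0 -1;0 0 0.0833 -0.2 0.2 0 -1;0 0 0.1111 -0.2667 0.2667 0 -1;0 0 0.1389 -0.325 0.3333 0 -1;0 0 0.1667 -0.3833 0.3917 0 -1;0 0 0.1944 -0.4417 0.4417 0 -1;0 0 0.2222 -0.4667 0.4833 0 -1"

```text
time: 7.45
eef_pos: [0.6703, -0.0654, 0.1678]
tcp_rot: [0.996, -0.089, -0.005, 0.001]
contact_force: [0.6, -0.2, -0.8]
opening: 0.204
finger_force: 24.7
```

```bash
python3 - <<'E'
from h import *
plan([.672,-.0625,.15],-107.5)
E
```

```text
yaw now -100.19 pos [ 0.6703 -0.0654  0.1678] | turn [0.18 0.51 7.31] shift [ 1.4 -3.2 17.8]
```

Converted, 10 mm / 600 = 0.0167, -3.2 mm / 600 = -0.0053, 7.3 degrees / 360 = 0.0203.

>>> send_rows:
  rows: "0 0 0.0203 0.0023 -0.0053 0.0167 -1;0 0 0.0203 0.0023 -0.0053 0.0167 -1;0 0 0.0203 0.0023 -0.0053 0.0167 -1;0 0 0.0203 0.0023 -0.0053 0.0167 -1"

```text
time: 7.95
eef_pos: [0.673, -0.06, 0.1606]
tcp_rot: [0.989, -0.147, -0.002, 0.001]
contact_force: [0.2, -0.3, -1.2]
opening: 0.201
finger_force: 24.7
```

```bash
python3 - <<'E'
from h import *
p=snap('wrist','wr5.png'); np.save('wr5.npy',p,allow_pickle=True)
s=ctrl.get_state(); print(s['tcp_rot'].round(4)); 
plan([.672,-.0625,.15],-107.5); print(pix(p,[.672,-.0625,.041]), pix(p,s['eef_pos']-[0,0,.0515]))
E
```

```text
[ 0.9891 -0.1474 -0.0019  0.0014]
yaw now -106.96 pos [ 0.6731 -0.0601  0.1608] | turn [0.19 0.19 0.54] shift [-0.3  2.6 10.8]
[278.34996334 206.29791768] [275.25727856 237.41215347]
```

View pics/wr5.png

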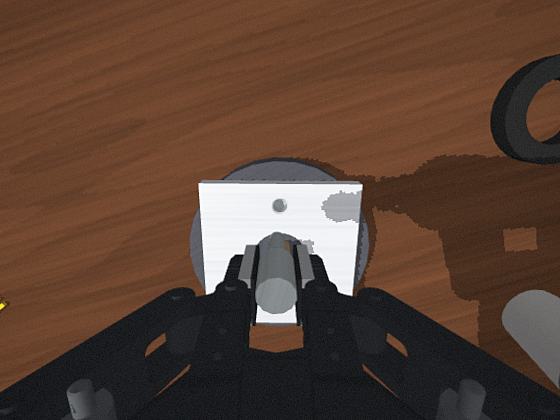

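```bash
python3 - <<'E'
from h import *
p=np.load('wr5.npy',allow_pickle=True).item(); c=p['color']
print(p['cx'],p['cy'])
o=cv2.resize(c[190:320,220:340],(720,780),interpolation=cv2.INTER_CUBIC)[:,:,::-1]; o=cv2.resize(c[192:312,220:340,::-1],(600,600),interpolation=cv2.INTER_CUBIC)
cv2.imwrite('pics/c5.png',o)
E
```

```text
275.8152738815357 205.74695236151115
```

View pics/c5.png

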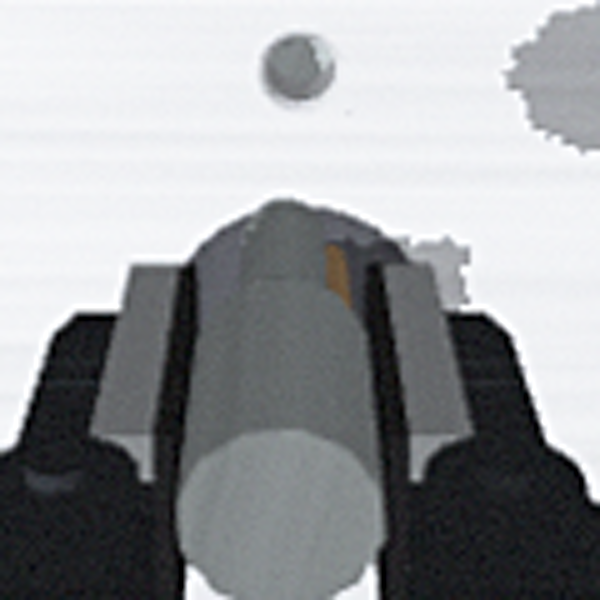

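```bash
python3 - <<'E'
from h import *
p=np.load('wr5.npy',allow_pickle=True).item()
s=ctrl.get_state(); q=R.from_quat(s['tcp_rot']); T=s['eef_pos']
f=lambda x:(q.inv().apply(x-T)*1000).round(2)
print('hole',ray(p,279.3,205.2,.041),f(ray(p,279.3,205.2,.041)))
print('foot',f(ray(p,277.4,238.5,T[2]-.0515)),'head',f(ray(p,276.2,295.5,T[2]+.0125)), 'model head px',pix(p,T+[0,0,.0125]))
print('yaw plate -17.4; axis',ray(p,279.3,205.2,.041)[:2]-.048*np.array([np.cos(np.radians(-17.5)),np.sin(np.radians(-17.5))]))
E
```

```text
hole [ 0.67268977 -0.06354169  0.041     ] [  1.     3.07 119.81]
foot [-0.56  1.17 51.51] head [  0.61   0.37 -12.5 ] model head px [275.4126534  296.86179917]
yaw plate -17.4; axis [ 0.62691135 -0.04910782]
```

Converted, 60 mm / 600 = 0.1, 1.9 mm / 600 = 0.0032, 0.5 degrees / 360 = 0.0014.

>>> send_rows:
  rows: "0.0006 0.0006 0.0014 0.0023 0.0032 0.0333 -1;0.0006 0.0006 0.0014 0.0023 0.0032 0.0667 -1;0.0006 0.0006 0.0014 0.0023 0.0032 0.0917 -1;0.0006 0.0006 0.0014 0.0023 0.0032 0.1 -1;0.0006 0.0006 0.0014 0.0023 0.0032 0.1 -1;0.0006 0.0006 0.0014 0.0023 0.0032 0.1 -1"

```text
time: 8.75
eef_pos: [0.6744, -0.0629, 0.1014]
tcp_rot: [0.988, -0.152, 0.001, -0.0]
contact_force: [0.6, 0.2, -0.5]
opening: 0.204
finger_force: 24.7
```

```bash
python3 - <<'E'
from h import *
p=snap('wrist','wr6.png'); np.save('wr6.npy',p,allow_pickle=True)
s=ctrl.get_state(); T=s['eef_pos']; print(s['contact_force'],s['wrist_torque'],pix(p,[.6727,-.0635,.041])); plan(T,-107.5)
cv2.imwrite('pics/c6.png',cv2.resize(p['color'][190:290,226:326,::-1],(600,600),interpolation=cv2.INTER_CUBIC))
E
```

```text
[ 0.52187866  0.05952218 -0.08542249] [-0.0304471  -0.0222109  -0.02692802] [277.14408426 234.68631659]
yaw now -107.53 pos [ 0.6744 -0.0629  0.1015] | turn [-0.01 -0.1  -0.03] shift [0. 0. 0.]
```

View pics/c6.png

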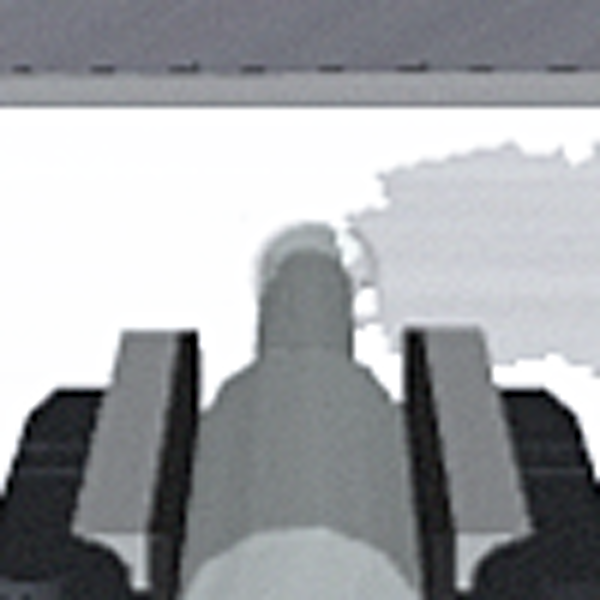

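```bash
python3 - <<'E'
from h import *
p=np.load('wr6.npy',allow_pickle=True).item()
s=ctrl.get_state(); q=R.from_quat(s['tcp_rot']); T=s['eef_pos']
f=lambda x:(q.inv().apply(x-T)*1000).round(2)
print('hole',f(ray(p,278.1,236.5,.041)), 'foot',f(ray(p,276.4,238,T[2]-.0515)))
E=np.array(p['extrinsics'])
# expected rim / shank widths, far edges
r=q.apply([1,0,0]); 
hc=T+q.apply([0.0005,.0008,0]); 
for nm,z,rad in (('rim11.5',.041,.00575),('rim13.5',.041,.00675),('foot8',T[2]-.0515,.004),('foot10',T[2]-.0505,.005)):
    C=np.array([T[0],T[1],z]); y=q.apply([0,1,0])
    print(nm,[((pix(p,C+d*rad)+.5-[226,190])*6).round() for d in (r,-r,y,-y)])
E
```

```text
hole [-2.82  1.71 60.54] foot [-0.11  0.58 51.5 ]
rim11.5 [array([300., 209.]), array([300., 308.]), array([353., 259.]), array([247., 259.])]
rim13.5 [array([300., 200.]), array([300., 316.]), array([362., 259.]), array([238., 259.])]
foot8 [array([300., 255.]), array([300., 326.]), array([338., 291.]), array([261., 291.])]
foot10 [array([300., 249.]), array([300., 339.]), array([348., 295.]), array([252., 294.])]
```

The pin foot is beside the hole rim: rim centre near (278,237) and shank near (277,238). The hole is still about 2.3 mm back and 1.1 mm sideways of the pin, so I'll correct for that and lower gently.

Converted, 8 mm / 600 = 0.0133, -2.3 mm / 600 = -0.0038.

>>> send_rows:
  rows: "0 0 0 -0.0038 0.0018 0 -1;0 0 0 -0.0038 0.0018 0.005 -1;0 0 0 -0.0038 0.0018 0.01 -1;0 0 0 -0.0038 0.0018 0.0133 -1;0 0 0 -0.0038 0.0018 0.0133 -1"

```text
time: 9.43
eef_pos: [0.671, -0.0631, 0.092]
tcp_rot: [0.988, -0.152, -0.0, -0.0]
contact_force: [0.1, 1.2, -0.8]
opening: 0.202
finger_force: 24.7
```

```bash
python3 - <<'E'
from h import *
p=snap('wrist','wr7.png'); np.save('wr7.npy',p,allow_pickle=True)
s=ctrl.get_state(); print(s['eef_pos'],s['contact_force'],s['wrist_torque'].round(3))
g=cv2.cvtColor(p['color'],cv2.COLOR_RGB2GRAY)
print('\n'.join(' '.join('%3d'%v for v in r) for r in g[220:252,262:294]))
E
```

```text
[ 0.67111845 -0.06310512  0.09226226] [-0.01374957  0.18966651 -0.27907812] [-0.013  0.013 -0.004]
253 253 253 253 253 253 253 253 253 253 253 253 253 253 253 253 253 253 254 254 254 254 255 255 255 255 255 247 228 230 230 232
253 253 253 253 253 253 253 253 253 253 253 253 253 253 253 253 253 254 255 255 255 255 255 245 225 227 230 207 189 193 192 194
253 254 254 253 254 254 254 254 253 254 254 254 254 254 254 254 254 255 242 227 228 231 231 206 194 193 196 194 199 202 200 196
254 253 253 253 253 253 253 254 253 254 254 254 253 254 253 254 254 255 232 182 185 190 194 196 197 200 196 200 198 198 202 197
254 254 254 253 253 253 253 253 254 253 254 254 254 254 254 254 255 255 255 229 193 194 199 195 196 198 200 197 195 201 200 199
253 250 252 253 253 253 253 253 253 253 254 255 255 255 255 255 255 255 255 238 194 199 197 198 200 195 196 196 202 200 198 197
253 247 251 253 253 253 253 254 255 255 254 249 245 243 245 249 226 212 224 211 198 202 199 198 201 200 198 201 197 197 196 201
254 249 252 254 253 254 255 255 255 244 234 218 208 199 196 199 202 171 156 166 180 196 203 200 200 198 2
[... 2394 characters left out ...]
 124 123 121 118 110  99 188 206 205 191 198 207 211 182  88
253 253 253 253 255 255 187  94 112 115 120 122 116 114 116 119 128 123 113 113 119 112  97 190 207 204 192 199 206 208 185  91
254 253 254 254 255 255 174  99 119 129 128 127 118 120 128 129 127 131 131 125 121 117  98 164 206 203 199 202 203 212 189  96
254 253 254 255 255 255 183 106 122 128 125 127 126 127 129 127 127 131 131 129 127 127 105 162 207 210 200 203 202 215 162  74
254 255 255 255 255 203 126 113 122 126 124 125 123 126 127 127 128 131 129 127 125 126 122 136 159 175 203 207 209 214 155  60
255 255 255 245 173 114 110 120 123 126 124 128 124 124 127 128 128 128 128 131 127 130 130 128 121 127 193 212 208 215 156  64
```

Laterally it lines up: rim centre about column 276.5, shank centre 276.7, rows about 237 for both. Lowering in small steps.

Converted, 6 mm / 600 = 0.01, 4 mm / 600 = 0.0067.

>>> send_rows:
  rows: "0 0 0 0 0 0.0033 -1;0 0 0 0 0 0.0067 -1;0 0 0 0 0 0.01 -1;0 0 0 0 0 0.01 -1"

```text
time: 9.98
eef_pos: [0.671, -0.0631, 0.0861]
tcp_rot: [0.988, -0.152, -0.0, -0.0]
contact_force: [1.1, 0.5, -1.4]
opening: 0.201
finger_force: 24.7
```

No resistance, so it is entering the hole.

Converted, 5 mm / 600 = 0.0083, 4 mm / 600 = 0.0067.

>>> send_rows:
  rows: "0 0 0 0 0 0.0033 -1;0 0 0 0 0 0.0067 -1;0 0 0 0 0 0.0083 -1;0 0 0 0 0 0.0083 -1"

```text
time: 10.48
eef_pos: [0.6711, -0.0631, 0.0813]
tcp_rot: [0.988, -0.152, -0.0, -0.0]
contact_force: [0.2, -0.6, -1.3]
opening: 0.199
finger_force: 24.7
```

```bash
python3 - <<'E'
from h import *
s=ctrl.get_state(); print(s['eef_pos'],s['contact_force'],s['wrist_torque'].round(3))
E
```

```text
[ 0.6711301  -0.06312934  0.08134649] [ 0.24644426 -0.57874748 -1.33832685] [0.062 0.002 0.004]
```

Converted, 2 mm / 600 = 0.0033, 1 mm / 600 = 0.0017.

>>> send_rows:
  rows: "0 0 0 0 0 0.0017 -1;0 0 0 0 0 0.0033 -1;0 0 0 0 0 0.0033 -1;0 0 0 0 0 0.0033 -0.3;0 0 0 0 0 0.0033 0;0 0 0 0 0 0.0033 0.2;0 0 0 0 0 0.0033 0.2"

```text
time: 11.35
eef_pos: [0.6713, -0.0631, 0.0796]
tcp_rot: [0.988, -0.152, 0.0, -0.0]
contact_force: [-0.1, 0.1, -1.2]
opening: 0.6
finger_force: 0.0
```

```bash
python3 - <<'E'
from h import *
p=snap('wrist','wr8.png'); np.save('wr8.npy',p,allow_pickle=True)
s=ctrl.get_state(); T=s['eef_pos']; print(T,s['contact_force'],s['opening'])
g=cv2.cvtColor(p['color'],cv2.COLOR_RGB2GRAY)
for z in (.09,.071): print('top centre px if z',z,pix(p,[T[0],T[1],z]),pix(p,T+R.from_quat(s['tcp_rot']).apply([0.009,0,T[2]-z])),pix(p,T+R.from_quat(s['tcp_rot']).apply([0,0.009,T[2]-z])))
print('\n'.join(' '.join('%3d'%v for v in r) for r in g[222:330:3,250:306:2]))
E
```

```text
[ 0.67121997 -0.06316196  0.07952987] [0.19492554 0.19114405 0.56124193] 0.6018620417900568
top centre px if z 0.09 [275.29123544 293.99496776] [275.29620103 275.09187765] [296.44895738 294.01010753]
top centre px if z 0.071 [275.38479851 271.89173288] [275.3847181  255.00413514] [293.89049777 271.90726746]
255 255 255 255 255 255 255 255 255 255 255 255 255 255 255 255 255 255 255 255 255 255 255 255 255 255 255 255
255 255 255 255 253 254 243 234 255 255 255 255 255 255 255 255 255 255 255 255 254 243 234 255 255 255 255 255
229 230 230 233 232 232 232 233 230 230 229 255 255 252 254 229 231 234 233 234 233 234 235 232 230 249 255 255
233 234 234 236 236 235 234 234 235 233 234 235 233 233 233 234 234 233 234 234 234 235 235 234 234 233 236 235
233 233 233 235 235 235 233 233 233 235 236 231 224 219 221 230 237 233 234 231 234 234 234 233 234 233 234 233
235 237 236 235 235 237 234 236 239 221 190 142 144 148 146 143 170 212 236 238 236 235 237 237 236 236 237 237
233 235 234 232 235 234 236 238 215 153 141 146 147 150 149 150 140 178 202 233 235 234 235 234 234 235 234 235
237 237
[... 2540 characters left out ...]
  94  98 101  98  97  99  97
146 149 147 146 147 150 163 171 148 133 129 128 126 130 130 131 131 132 134 138 143  94  98 102  97 102  97  93
143 146 146 151 146 148 164 164 147 136 133 136 132 134 128 132 130 133 139 133 146  95  97  99  97  99  97  94
142 146 147 149 154 143 166 167 147 137 133 138 136 134 135 133 130 134 134 140 142  98 101  99  97  99  98  97
142 144 150 148 148 145 171 159 142 135 140 135 138 130 133 135 132 131 136 138 141  96  96  99  94  99  95  97
140 143 149 147 147 148 169 149 138 135 137 141 137 134 134 135 131 134 138 138 138 112  95 100 103  99  96 101
144 145 146 145 148 149 164 152 141 135 139 140 140 137 136 137 137 135 136 138 138 105  98 100  98  99  98  94
```

The head top is centred at (275,293), matching z = 0.090, so the pin stands on the hidden disc. Going up and over to the centre grip.

Converted, -60 mm / 600 = -0.1, -55 mm / 600 = -0.0917.

>>> send_rows:
  rows: "0 0 0 0 0 -0.025 0.2;0 0 0 0 0 -0.0583 0.2;0 0 0 0 0 -0.0917 0.2;0 0 0 0 0 -0.1 0.2;0 0 0 -0.0417 0 -0.1 0.2;0 0 0 -0.08 0 -0.1 0.2;0 0 0 -0.08 0 -0.1 0.2;0 0 0 -0.08 0 -0.1 0.2"

```text
time: 12.4
eef_pos: [0.6261, -0.0489, 0.1399]
tcp_rot: [0.988, -0.152, 0.0, -0.0]
contact_force: [-0.4, 0.5, 0.6]
opening: 0.604
finger_force: 0.0
```

```bash
python3 - <<'E'
from h import *
p=snap('wrist','wr9.png'); np.save('wr9.npy',p,allow_pickle=True)
plan([.6254,-.0487,.072],-107.5)
c=p['color']; hsv=cv2.cvtColor(c,cv2.COLOR_RGB2HSV)
print(pix(p,[.6254,-.0487,.079]),pix(p,[.6712,-.0631,.090]))
m=(hsv[:,:,1]>60)&(hsv[:,:,0]<30)&(hsv[:,:,2]>120); u,v=pix(p,[.6254,-.0487,.079]).astype(int); mm=np.zeros_like(m); mm[v-40:v+40,u-40:u+40]=m[v-40:v+40,u-40:u+40]
k=max(cv2.findContours(mm.astype(np.uint8),0,1)[0],key=cv2.contourArea); print(cv2.boundingRect(k),cv2.contourArea(k))
g=hsv[:,:,1]; print(u,v); print('\n'.join(' '.join('%3d'%x for x in r) for r in g[v-30:v+32:3,u-28:u+28:2]))
E
```

```text
yaw now -107.55 pos [ 0.6262 -0.049   0.1399] | turn [-0.01 -0.06 -0.05] shift [-1.  -0.1 67.9]
[275.49463914 233.34693749] [275.35600086 162.36711365]
(264, 194, 25, 62) 1129.0
275 233
 10  24  25  27  20  18  25  20  34  94 110 105 110 111  95 109 105 105 110 105 115  35  24  18  18  33  20  36
 18  26  21  26  26  28  29  23  40 105 113 107 110 106 105 106 109 104 111 105 108  13  49  26  16  33  20  36
 25  23  27  16  32  30  20  26  55 109 110 106 109 105 104 105 110 107 109 112 109  30  31  21  16  27  19  27
 20  23  26  21  21  31  24  31  58 111 110 106 111 108 109 107 104 113 103 110 110  27  38  20  20  33  26  26
 20  26  20  21  26  23  30  27  49 114 109 107 110 102 105 106 108 108 104 111 112  18  23  19   8  28  32  23
 30  20  23  23  24  20  23  20  53 104 105 109 100 111 104 105 107 108 110 104 111  28  34  21   8  34  30  19
 20  21  26  23  32  25  27  26  49 113 106 108 103 108 106 104 108 111 104 108 109  21  12  34  23  20  16  35
 12  15  20  21  23  18  23  20  48 109 110 107 105 104 107 106 105 104 107 111 110  19  16  27  16  30  28  40
  3  18  21  26  1
[... 737 characters left out ...]
   8   4   5   5   5   5   5
  5   5   4   5   5   6   5   6  10  99 104 105 107 110 113 109 107 105 109 106 125   9   7   6   5   5   6   5
  3   4   4   3   3   4   4   5   9  99 101 101  99 103 110 103 109 107 106 112 131   8   5   4   5   5   5   4
  5   5   4   6   4   5   6   5   4  14 132 116 112 114 112 115 114 114 114 119  15   6   6   4   4   5   4   4
  5   4   5   4   5   5   6   6   5   5   6   8   8  10   8   9   8   8   8   6   3   5   5   4   4   4   5   4
  5   5   8   6   5   6   6   6   5   8   4   4   6   5   6   6   5   5   6   4   6   4   5   4   7   4   3   6
  5   5   4   5   3   3   5   6   5   6   5   5   5   6   5   5   6   5   7   7   4   5   6   5   4   6   5   6
```

The bar is centred at column 276 with straight edges, so yaw is aligned. Descending and gripping.

Converted, 67 mm / 600 = 0.1117, 55 mm / 600 = 0.0917.

>>> send_rows:
  rows: "0 0 0 -0.0013 0.0005 0.05 0.2;0 0 0 -0.0013 0.0005 0.0917 0.2;0 0 0 -0.0013 0.0005 0.1117 0.2;0 0 0 -0.0013 0.0005 0.1117 0.2;0 0 0 -0.0013 0.0005 0.1117 -1;0 0 0 -0.0013 0.0005 0.1117 -1;0 0 0 -0.0013 0.0005 0.1117 -1;0 0 0 -0.0013 0.0005 0.1117 -1"
  grip_force: 40

```text
time: 13.45
eef_pos: [0.6255, -0.049, 0.074]
tcp_rot: [0.988, -0.152, 0.001, 0.0]
contact_force: [-0.8, -0.3, 4.5]
opening: 0.175
finger_force: 42.7
```

```bash
python3 - <<'E'
from h import *
s=ctrl.get_state(); print(s['eef_pos'],s['contact_force'],s['wrist_torque'].round(3),s['opening']); plan([.6254,-.0487,.072],-107.5)
E
```

```text
[ 0.62549309 -0.04903135  0.07397212] [-0.82953027 -0.25628072  4.46825064] [-0.075  0.112  0.002] 0.17497296692916692
yaw now -107.53 pos [ 0.6255 -0.049   0.074 ] | turn [-0.01 -0.14 -0.03] shift [-0.2 -0.3  2. ]
```

Converted, -10.5 degrees / 360 = -0.0292.

>>> send_rows:
  rows: "0 0 -0.0042 0 0 0 -1;0 0 -0.0083 0 0 0 -1;0 0 -0.0125 0 0 0 -1;0 0 -0.0167 0 0 0 -1;0 0 -0.0208 0 0 0 -1;0 0 -0.025 0 0 0 -1;0 0 -0.0292 0 0 0 -1;0 0 -0.0306 0 0 0 -1"

```text
time: 14.45
eef_pos: [0.6254, -0.0492, 0.074]
tcp_rot: [0.998, -0.057, 0.001, 0.0]
contact_force: [-1.3, -1.5, 5.7]
opening: 0.177
finger_force: 42.9
```

```bash
cat > st.py <<'E'
from h import *
s=ctrl.get_state(); print(s['contact_force'].round(1),s['wrist_torque'].round(3),round(s['opening'],3)); plan(s['eef_pos'],-107.5)
E
python3 st.py
```

```text
[-1.3 -1.5  5.7] [-0.104  0.17  -0.125] 0.177
yaw now -96.51 pos [ 0.6254 -0.0492  0.074 ] | turn [ 1.000e-02 -1.200e-01  1.099e+01] shift [0. 0. 0.]
```

Converted, -1.5 degrees / 360 = -0.0042.

>>> send_rows:
  rows: "0 0 -0.0042 0 0 0 -1;0 0 -0.0083 0 0 0 -1;0 0 -0.0125 0 0 0 -1;0 0 -0.0167 0 0 0 -1;0 0 -0.0208 0 0 0 -1;0 0 -0.025 0 0 0 -1;0 0 -0.0292 0 0 0 -1;0 0 -0.0306 0 0 0 -1"

```text
time: 15.45
eef_pos: [0.6255, -0.0494, 0.074]
tcp_rot: [0.999, 0.039, 0.001, 0.001]
contact_force: [-1.0, -2.7, 5.1]
opening: 0.181
finger_force: 42.9
```

```bash
python3 st.py; python3 - <<'E'
from h import *
p=ctrl.read_camera('wrist'); c=p['color']; g=cv2.cvtColor(c,cv2.COLOR_RGB2GRAY); s=ctrl.get_state(); q=R.from_quat(s['tcp_rot'])
for z in (.09,.071): print(z,[pix(p,s['eef_pos']+q.apply([.048+d,0,s['eef_pos'][2]-z])).round() for d in(0,.009,-.009)])
print('\n'.join(' '.join('%3d'%x for x in r) for r in g[90:190:4,245:310:3]))
cv2.imwrite('pics/wr10.png',c[:,:,::-1])
E
```

```text
[-1.  -2.7  5.1] [-0.21   0.144 -0.038] 0.181
yaw now -85.51 pos [ 0.6255 -0.0494  0.074 ] | turn [ 0.05 -0.12 21.99] shift [0. 0. 0.]
0.09 [array([275., 186.]), array([275., 162.]), array([275., 210.])]
0.071 [array([275., 176.]), array([275., 155.]), array([275., 197.])]
 72  74  66  71  66  70  72  71  74  69  73  73  75  76  79  75  77  82  80  75  83  83
 74  70  64  64  69  75  71  75  85  83  79  86  84  83  87  81  68  58  74  73  75  77
 95  92  91  94  96  90  91  90  92  91  90  92  93  93  92  92  87  89  98  90  90  81
 94  91  92  91  98  95  92  91  92  93  89  92  90  93  97  91  91  94  96  92  88  93
 93  86  95  94  90  92  93  91  93  89  89  92  92  94  90  92  87  93  92  89  87  88
 91  92  92  91  91  91  91  92  91  91  87  85  89  83  87  91  88  90  88  89  91  88
 96  89  89  90  91  87  88  89  87  86  91  87  90  93  91  92  91  91  88  88  90  89
 88  86  93  91  92  91  89  92  86  88  88  88  93  90  90  87  85  89  88  87  88  92
 91  93  95  89  93  90  87  93  87  88  89  89  88  93  86  93  87  91  86  89  95  92
248 247 246 248 246 247 248 246 24
[... 673 characters left out ...]
 222 225 224 226 226 228 224 223 223 229 113  99 100  95 128 157 157 158 159 155 178
223 221 224 221 227 225 227 223 223 223 221 219 108  94  92  93 157 156 159 163 161 161
217 221 222 224 223 227 224 223 222 221 217 216 214  90  94  89 165 162 162 166 166 164
215 222 222 224 223 223 222 221 221 217 217 218 217 138  94  82 161 156 159 157 159 157
220 218 224 221 224 221 220 219 218 216 215 219 217 146  89 105 159 155 161 158 160 154
221 219 217 222 218 219 218 220 214 215 214 214 218 121  91 158 155 161 159 162 164 162
212 222 221 223 221 215 219 216 216 213 214 215 219  95 161 160 161 159 163 162 162 163
215 216 220 219 221 216 220 213 214 214 212 217 195 239 236 241 183 159 155 154 153 159
```

Converted, -5.5 degrees / 360 = -0.0153.

>>> send_rows:
  rows: "0 0 -0.0017 0 0 0 -1;0 0 -0.0042 0 0 0 -1;0 0 -0.0069 0 0 0 -1;0 0 -0.0097 0 0 0 -1;0 0 -0.0125 0 0 0 -1;0 0 -0.0153 0 0 0 -1"

```text
time: 16.25
eef_pos: [0.6255, -0.0495, 0.074]
tcp_rot: [0.996, 0.087, 0.001, 0.001]
contact_force: [-1.3, -2.0, 5.9]
opening: 0.181
finger_force: 42.9
```

```bash
python3 st.py
```

```text
[-1.3 -2.   5.9] [-0.222  0.165 -0.093] 0.181
yaw now -80.0 pos [ 0.6255 -0.0495  0.074 ] | turn [ 0.06 -0.12 27.5 ] shift [0. 0. 0.]
```

Converted, -6 degrees / 360 = -0.0167.

>>> send_rows:
  rows: "0 0 -0.0028 0 0 0 -1;0 0 -0.0056 0 0 0 -1;0 0 -0.0083 0 0 0 -1;0 0 -0.0111 0 0 0 -1;0 0 -0.0139 0 0 0 -1;0 0 -0.0167 0 0 0 -1"

```text
time: 17.0
eef_pos: [0.6255, -0.0496, 0.074]
tcp_rot: [0.99, 0.139, 0.001, 0.001]
contact_force: [-1.4, -2.0, 5.4]
opening: 0.179
finger_force: 42.9
```

```bash
python3 st.py
```

```text
[-1.4 -2.   5.4] [-0.24   0.154 -0.08 ] 0.179
yaw now -74.0 pos [ 0.6255 -0.0496  0.074 ] | turn [ 0.08 -0.12 33.5 ] shift [0. 0. 0.]
```

Converted, -6 degrees / 360 = -0.0167.

>>> send_rows:
  rows: "0 0 -0.0028 0 0 0 -1;0 0 -0.0056 0 0 0 -1;0 0 -0.0083 0 0 0 -1;0 0 -0.0111 0 0 0 -1;0 0 -0.0139 0 0 0 -1;0 0 -0.0167 0 0 0 -1"

```text
time: 17.75
eef_pos: [0.6256, -0.0498, 0.074]
tcp_rot: [0.982, 0.191, 0.001, 0.001]
contact_force: [-0.9, -2.6, 5.5]
opening: 0.178
finger_force: 42.9
```

```bash
python3 st.py
```

```text
[-0.9 -2.6  5.5] [-0.341  0.099 -0.066] 0.178
yaw now -68.0 pos [ 0.6256 -0.0498  0.074 ] | turn [ 0.1  -0.13 39.5 ] shift [0. 0. 0.]
```

Converted, -6 degrees / 360 = -0.0167.

>>> send_rows:
  rows: "0 0 -0.0028 0 0 0 -1;0 0 -0.0056 0 0 0 -1;0 0 -0.0083 0 0 0 -1;0 0 -0.0111 0 0 0 -1;0 0 -0.0139 0 0 0 -1;0 0 -0.0167 0 0 0 -1"

```text
time: 18.5
eef_pos: [0.6256, -0.0498, 0.074]
tcp_rot: [0.97, 0.242, 0.001, 0.001]
contact_force: [-0.3, -3.8, 4.7]
opening: 0.179
finger_force: 42.9
```

```bash
python3 st.py
```

```text
[-0.3 -3.8  4.7] [-0.393  0.16  -0.082] 0.179
yaw now -61.99 pos [ 0.6256 -0.0498  0.074 ] | turn [ 0.11 -0.13 45.51] shift [0. 0. 0.]
```

Converted, -6 degrees / 360 = -0.0167.

>>> send_rows:
  rows: "0 0 -0.0028 0 0 0 -1;0 0 -0.0056 0 0 0 -1;0 0 -0.0083 0 0 0 -1;0 0 -0.0111 0 0 0 -1;0 0 -0.0139 0 0 0 -1;0 0 -0.0167 0 0 0 -1"

```text
time: 19.25
eef_pos: [0.6256, -0.05, 0.074]
tcp_rot: [0.956, 0.292, 0.001, 0.001]
contact_force: [0.1, -2.7, 5.2]
opening: 0.18
finger_force: 42.8
```

```bash
python3 st.py
```

```text
[ 0.1 -2.7  5.2] [-0.349  0.105 -0.054] 0.18
yaw now -55.99 pos [ 0.6256 -0.05    0.074 ] | turn [ 0.14 -0.13 51.51] shift [0. 0. 0.]
```

Converted, -6 degrees / 360 = -0.0167.

>>> send_rows:
  rows: "0 0 -0.0028 0 0 0 -1;0 0 -0.0056 0 0 0 -1;0 0 -0.0083 0 0 0 -1;0 0 -0.0111 0 0 0 -1;0 0 -0.0139 0 0 0 -1;0 0 -0.0167 0 0 0 -1"

```text
time: 20.0
eef_pos: [0.6257, -0.05, 0.074]
tcp_rot: [0.94, 0.342, 0.001, 0.001]
contact_force: [0.2, -3.4, 5.3]
opening: 0.181
finger_force: 42.9
```

```bash
cat > hd.py <<'E'
from h import *
p=ctrl.read_camera('wrist'); g=cv2.cvtColor(p['color'],cv2.COLOR_RGB2GRAY); s=ctrl.get_state(); q=R.from_quat(s['tcp_rot'])
for z in (.09,.071): print(z,[pix(p,s['eef_pos']+q.apply([.048+d,e,s['eef_pos'][2]-z])).round() for d,e in((0,0),(.009,0),(-.009,0),(0,-.009),(0,.009))])
b=cv2.GaussianBlur(g,(3,3),0)
print('\n'.join(' '.join('%3d'%x for x in r) for r in b[122:222:4,236:312:3]))
E
python3 st.py; python3 hd.py
```

```text
[ 0.2 -3.4  5.3] [-0.488  0.121 -0.192] 0.181
yaw now -50.03 pos [ 0.6257 -0.05    0.074 ] | turn [ 0.14 -0.14 57.47] shift [0. 0. 0.]
0.09 [array([276., 186.]), array([276., 161.]), array([276., 210.]), array([251., 186.]), array([301., 186.])]
0.071 [array([276., 176.]), array([276., 155.]), array([276., 197.]), array([255., 176.]), array([297., 176.])]
123 112 103  95  92  91  86  87  89  90  90  91  92  90  88  90  90  93  93  94  93  93  94  92  93  94
240 240 241 241 241 242 242 243 243 243 239 232 226 216 212 197 180 165 157 140 129 114 109 102  95  93
239 240 239 239 240 239 240 239 239 239 239 240 239 238 239 239 239 239 239 239 239 239 239 240 241 240
240 239 240 240 240 239 240 240 240 239 240 239 240 240 240 240 240 239 239 239 239 239 240 239 239 239
241 241 242 242 241 242 241 241 241 241 241 240 240 240 239 240 239 239 239 240 239 239 239 239 239 239
236 236 236 235 236 235 234 236 236 236 236 236 236 237 238 238 238 239 239 240 240 240 240 241 241 241
237 237 237 237 237 236 236 237 236 236 236 237 236 237 240 232 238 240 237 237 236 237 237 237 237 237
239 239 239 23
[... 1157 characters left out ...]
 235 235 235 237 238 228 216 200 194 197 179 165 163 165 166 164 165 165 162
236 235 235 235 234 234 235 234 234 234 234 234 234 234 234 234 163 157 159 159 158 158 159 158 159 158
240 241 241 240 240 239 239 239 239 239 238 238 238 237 237 236 237 190 156 158 159 159 158 158 159 172
237 237 237 237 236 237 237 237 237 238 238 237 238 239 239 240 239 241 224 164 172 165 174 163 210 242
238 237 238 237 237 237 238 239 242 223 181 135 120 107 108 131 156 190 236 239 241 240 240 239 239 239
240 239 239 239 239 242 201 115  91  92  93  95  92  94  93  94  95  96  94  92 138 236 240 238 238 238
239 239 240 242 200  95  95  95  95  93  93  94  93  94  95  95  96  94  97  93  93  92 118 240 241 239
```

The wrist torque rose to -0.19 N m. The head is now centred at row 176 with the width expected for z = 0.071, so the pin has dropped and the plate is blocked. I'll stop turning, ease off, release and rise.

Converted, 2.4 degrees / 360 = 0.0067.

>>> send_rows:
  rows: "0 0 0.0022 0 0 0 -1;0 0 0.0044 0 0 0 -1;0 0 0.0067 0 0 0 -1;0 0 0.0067 0 0 0 -1;0 0 0.0067 0 0 0 0;0 0 0.0067 0 0 0 0.2;0 0 0.0067 0 0 0 0.2;0 0 0.0067 0 0 0 0.2"

```text
time: 21.05
eef_pos: [0.6243, -0.0485, 0.0721]
tcp_rot: [0.947, 0.322, -0.0, -0.0]
contact_force: [0.2, 0.4, -0.2]
opening: 0.596
finger_force: 0.0
```

Converted, -130 mm / 600 = -0.2167, -110 mm / 600 = -0.1833.

>>> send_rows:
  rows: "0 0 0 0 0 -0.0167 0.2;0 0 0 0 0 -0.05 0.2;0 0 0 0 0 -0.1 0.2;0 0 0 0 0 -0.1833 0.2;0 0 0 -0.05 0 -0.2167 0.2;0 0 0 -0.0667 0 -0.2167 0.2;0 0 0 -0.0667 0 -0.2167 0.2"

```text
time: 21.92
eef_pos: [0.5923, -0.0733, 0.2023]
tcp_rot: [0.947, 0.321, -0.0, -0.0]
contact_force: [-0.0, -1.0, 0.2]
opening: 0.599
finger_force: 0.0
```

```bash
python3 st.py; python3 - <<'E'
from h import *
p=snap('wrist','wr12.png'); c=p['color']; hsv=cv2.cvtColor(c,cv2.COLOR_RGB2HSV); g=cv2.cvtColor(c,cv2.COLOR_RGB2GRAY)
a=np.radians(40+0); A=np.array([.6254,-.0487])
for z in (.09,.071): print(z,pix(p,[A[0]+.048*np.cos(a),A[1]+.048*np.sin(a),z]))
u,v=pix(p,[A[0]+.048*np.cos(a),A[1]+.048*np.sin(a),.071]).astype(int); print(u,v)
b=cv2.GaussianBlur(g,(3,3),0)
print('\n'.join(' '.join('%3d'%x for x in r) for r in b[v-26:v+26:2,u-26:u+28:2]))
for n in('top','scene'):
    q=snap(n,n+'2.png')
    for t in ('pin','cup','bath_ring','comb','nail_file'):
        for d in ctrl.look_for(q,t)[:3]:
            x=w(q,d['position']); print(n,t,round(d['p'],2),x.round(3),pix(q,x).round())
E
```

```text
[-0.  -1.   0.2] [ 0.011 -0.028 -0.035] 0.599
yaw now -52.5 pos [ 0.5923 -0.0733  0.2023] | turn [-4.0e-02  1.0e-02  5.5e+01] shift [0. 0. 0.]
0.09 [273.90551175  92.81667152]
0.071 [274.047956    94.68457674]
274 94
 98  98  97  95  96  96  97  95  93  93  92  92  94  96  95  97  96  95  95  95  94  95  92  92  92  91  93
 90  92  94  93  94  93  93  94  92  92  90  91  90  90  92  93  95  92  94  94  94  96  92  93  92  91  92
165 150 141 141 141 142 129 120 119 121 120 114 108 108 109 109 105 101 103 103  97  93  93  94  94  86  83
247 247 247 247 247 248 248 248 248 248 248 241 237 238 237 237 230 224 225 225 218 212 214 213 213 207 202
243 243 242 243 243 243 243 242 242 243 243 243 242 242 243 242 243 243 243 243 242 243 243 243 243 243 243
243 244 244 243 243 243 243 242 243 242 242 242 242 242 242 242 242 242 241 242 242 242 242 241 242 242 241
244 245 244 244 244 244 244 243 243 243 243 242 242 242 242 243 242 243 242 242 242 241 242 242 241 241 241
242 243 242 242 242 242 243 242 243 242 242 242 243 240 240 232 230 233 241 244 243 243 243 242 242 242 242
241 240 240 240 240
[... 1776 characters left out ...]
 158 161 162 163 163 163 162 162 158 204
239 239 238 238 238 239 238 238 238 238 237 237 236 236 237 238 225 189 157 158 159 159 158 159 155 173 229
top cup 0.87 [ 0.461 -0.284  0.086] [414. 252.]
top bath_ring 0.7 [ 0.675 -0.303  0.023] [411. 175.]
top bath_ring 0.65 [0.639 0.009 0.039] [292. 185.]
top comb 0.84 [0.701 0.302 0.012] [182. 165.]
top nail_file 0.5 [0.703 0.302 0.01 ] [183. 164.]
scene pin 0.75 [0.5   0.383 0.055] [412. 319.]
scene pin 0.71 [0.495 0.217 0.072] [357. 249.]
scene cup 0.49 [ 0.489 -0.266  0.033] [241. 130.]
scene bath_ring 0.57 [ 0.679 -0.298  0.015] [171. 155.]
scene comb 0.59 [0.71  0.304 0.001] [293. 357.]
scene nail_file 0.65 [ 0.441 -0.061  0.003] [299. 177.]
```

```bash
python3 -c "
from plant import ctrl
print(ctrl.sign_off())"
```

```text
the job is handed in; nothing more can be done
None
```

The pin dropped through into the hidden hole and the plate is locked, with the gripper clear of everything after about 22 s. I stopped turning at about 0.19 N m, and the camera put the pin's head at the height for flush on the plate. In the last pictures the cup, ring, comb and nail file were where they started, and the job is handed in.

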